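# Load a taper chuck into the setting stand

### The arm

A 7-joint arm with a two-finger parallel gripper is mounted at the origin on the work surface. World frame = base frame: x ahead of the robot, y to its left, z up, the work surface at z = 0. Lengths are in m, angles in rad, forces in N, time in s.
With the tool pointing down it reaches from about 0.4 to 0.85 m from the base axis. Payload 10.4 kg.
Tool frame: the origin (TCP) lies on the mounting face of the last link; the fingertips stand r.tips_ahead ahead of it and the grasp point (between the pads) lies 164 mm ahead of it (r.tips_ahead is the distance from the TCP to the fingertips, in m); z points along the fingers, y is the line along which they close (so a half turn about z gives the same grasp; the last joint's range is limited). The gripper opens to 87 mm and grips with 3 to 60 N. Pads are 19 mm wide; open, the fingers measure 117 mm over their backs; the gripper's body (75 mm by 190 mm) begins 51 mm behind the grasp point.
Start: joints at [-1.362, 0.332, -0.065, 1.46, 0.022, 1.35, -0.088], TCP at [0.144, 0.608, 0.405] pointing down, gripper open.
Joint ranges: [-2.6, 2.6], [-0.5, 2.12], [-1.47, 1.34], [0.16, 2.42], [-1.27, 4.41], [0.06, 2.06], [-2.6, 2.6]. Speed limits (rad/s): [2.22, 2.22, 2.79, 2.79, 3.14, 3.14, 3.14].

### API

Orientations are given as a unit quaternion [x, y, z, w].
In Python, from bench import telemetry, imaging, job, r gives the robot as it stands.
- The arm moves only by the tool move_arm, never from a script. Its argument "steps" is a list of rows, each an object of numbers: "dx", "dy", "dz": the shift along the tool's x, y, z in cm; "spin": the turn about the tool's z in rad. In form: [{"dx": .., "dy": .., "dz": .., "spin": ..}, ...]. A call has 1 to 12 rows; each row shifts and turns the commanded pose from where the row before left it, along the tool's axes as they then stand; what a row does not reach is not made up. A row lasts 1/10 s, in which the tool goes at most 50 mm and 8.59 degrees, less where a joint would pass 70% of its speed; a pose out of reach is approached as far as the arm can. A call with a gripper value outside its range is refused whole. "claw" is the finger opening in cm, from 0 to 8.7, set as the call begins (left out, the last holds). The fingers move at their own pace and stop on an object; "squeeze" is the grip in N (left out, the last holds). Time passes only in rows, so rows that do not move let the fingers close. It gives the time, the measured TCP pose, the force, the opening and the grip force at its end, in the units of the state.
- telemetry.read_state(): the state, without advancing time (a new reading comes with each control period).
- imaging.camera(name): name is "side" or "top" or "wrist"; returns a dict with "img" (400x640x3 uint8, red, green, blue), "camera_matrix" (3x3 intrinsics, pixels), "R" (3x3) and "t" (3): a world point X has camera coordinates R X + t. Camera axes: x right, y down, z forward; pixel columns grow to the right and rows downward; lengths in m; the calibration is good to about 2 mm. The wrist camera is an equidistant fisheye: a pixel r from the principal point sees the ray r / f radians off the axis. A picture is of the moment at which its call begins. There is no depth.
- job.close_job(): hands the job in; it is judged then, once.
The state is a dict: "time": time; "joint_positions": joint angles; "joint_vel": joint speeds; "joint_torque": joint torques, N m; "ee_pos": TCP position; "eef_rot": TCP orientation; "ft_force": force on the tool from outside, world axes, zero at the start; "torque": the same for the moment, N m; "width": finger opening in m; "grip_force": force on a finger pad.
Only numpy, scipy, OpenCV 4.12 (cv2) and the standard library are available. Lean on these libraries where they do the work, as an engineer would, in place of code of your own. Each camera call takes 0.05 s, during which the arm holds its last target. There are 200 camera calls.

### The job

Pull the dust plug out of the tapered mouth of the tool setting stand and leave it lying or standing in the wooden tray. Then take the short, stout collet chuck (not the long slim arbor beside it) out of the rack and lower it gently, cone first and upright, into the stand's taper until its flange lies flush on the stand, and let go; do not drop or ram it, and leave the arbor, wrench, oil can and ring gauge where they are.

Things in the scene. Friction and masses are not known exactly. Their poses are not given: they have to be found in the camera images.
- stand: tool setting stand, bolted down, never moves in an episode: grey square base 130 x 130 x 20 mm, and on its centre an upright steel sleeve, rim 80 mm above the bench, 69 mm across outside at the rim, with a conical bore open at the top. Origin: centre of the base's underside, on the bench; z up
- stand_mouth (a point): centre of the mouth of the stand's conical bore, in the plane of its flat rim, 80 mm above the bench. The bore is 41 mm across here and narrows to 25 mm over a depth of 56 mm. At the start the dust plug sits in it
- plug: black plastic dust plug, loose, 80 g, 64 mm high: cone at the bottom (33 mm across at its lower end, 40 mm at the top, 24 mm high), flange 56 mm across (24 to 30 mm above the origin), cylindrical knob to grip, 36 mm across (30 to 64 mm above the origin). Origin: centre of the cone's lower end; z up through the knob. Starts in the stand, flange on the rim; lifts straight out without force
- tray: dark wooden tray, fixed, open at the top: 150 mm along its x, 190 mm along its y, 35 mm high, walls and floor 5 mm thick. Origin: centre of its underside, on the bench; z up
- rack: aluminium rack, fixed: a level plate 100 mm along its x, 230 mm along its y, top face 85 mm above the bench, on an end plate at each y end. Two holes 47 mm across at y = -60 and +60 mm on its centre line; the chuck hangs by its flange in one, the arbor in the other, either way round, with some 3 mm of play. Origin: centre of its footprint on the bench; z up
- chuck: steel collet chuck, the part to load, loose, 0.55 to 0.85 kg, 119 mm high, round: cone at the bottom (24 mm across at its lower end, 40 mm at the top, 55 mm high), flange 60 mm across (55 to 67 mm above the origin), stout dark cylindrical nose to grip, 46 mm across (67 to 119 mm above the origin). Origin: centre of the cone's lower end; z up through the nose. Hangs upright in the rack
- chuck_face (a point): centre of the underside of the chuck's flange, on the chuck's axis 55 mm above its origin; it meets stand_mouth when the chuck is fully home
- arbor: steel arbor, loose, must be left alone: same cone and flange as the chuck, but above it a slim stepped nose, 32 mm across for 35 mm, then 20 mm across for 50 mm, 152 mm high overall. Origin: centre of the cone's lower end; z up
- wrench: steel wrench, 200 mm long, lying on the bench, must be left alone. Origin: on the bench under its middle; x along its length
- oilcan: brass oil can, 56 mm across, 110 mm high, standing on the bench, must be left alone. Origin: centre of its underside
- gauge: steel ring gauge, 76 mm across, 26 mm high, lying flat on the bench, must be left alone. Origin: centre of its underside

How it is judged:
On the way:
1. the dust plug is out of the stand and lies released in the tray, before the chuck goes in (x of plug in the frame of tray between -0.075 and 0.075 m and y of plug in the frame of tray between -0.095 and 0.095 m and height (world z) of plug below 0.05 m and contact force between plug and the fingers below 0.1 N and contact force between plug and tray above 0.1 N), for 0.2 s.
At the end, for the whole second after the job is handed in: The chuck stands in the stand's taper, its flange within 2 mm of the rim and of the bore's axis, upright within 3 degrees and at rest; the dust plug rests within the tray's outline, below 50 mm; neither is held (horizontal distance between chuck_face and stand_mouth below 0.002 m and z of chuck_face in the frame of stand_mouth between -0.003 and 0.002 m and angle between chuck's own z axis and vertical below 0.05 rad and linear speed of chuck below 0.01 m/s and x of plug in the frame of tray between -0.075 and 0.075 m and y of plug in the frame of tray between -0.095 and 0.095 m and height (world z) of plug below 0.05 m and linear speed of plug below 0.02 m/s); the robot touches nothing.
It fails at once if the chuck is rammed into the stand (over 60 N between them) (contact force between chuck and stand above 60 N).
It fails at once if the chuck is dropped into the stand (faster than 0.3 m/s over the last 15 mm) (horizontal distance between chuck_face and stand_mouth below 0.015 m and z of chuck_face in the frame of stand_mouth between -0.01 and 0.015 m and linear speed of chuck above 0.3 m/s).
It fails at once if the arbor, wrench, oil can or ring gauge is moved by more than 20 mm (distance of any of arbor, wrench, oilcan, gauge from where it was at the start of the episode above 0.02 m).
It also fails if it takes over 64 s, if anything falls off the work surface, if the arm or the gripper's body presses on something with over 40 N, if the wrist force passes 120 N, or if a joint passes its speed limit or range.

## Working session

There is one attempt and no reset: what is moved stays moved. The work goes in short steps, Python scripts to look and compute and a tool call to move; the robot and the scene stay as the last step left them, time stands still between calls to the robot, and variables do not carry over. Pictures are saved under pics/ and viewed, at most 10 in all, crops included, and the job is handed in when it is done.

Besides the shell and the picture viewer there is one more tool, called after ">>>" as name(argument=value, ...), one argument or row to a line, values as JSON. move_arm: Moves the arm, as the interface text tells. Its arguments: {"type":"object","properties":{"steps":{"type":"array","items":{"type":"object","properties":{"dx":{"type":"number"},"dy":{"type":"number"},"dz":{"type":"number"},"spin":{"type":"number"}}}},"claw":{"type":"number"},"squeeze":{"type":"number"}},"required":["steps"]}

```bash
mkdir -p pics
cat > h.py <<'E'
import numpy as np, cv2
from bench import telemetry, imaging, job, r
def grab(n,fn=None):
    c=imaging.camera(n)
    if fn: cv2.imwrite('pics/'+fn,cv2.cvtColor(c['img'],cv2.COLOR_RGB2BGR))
    np.savez(''+n+'.npz',**{k:np.array(v) for k,v in c.items()})
    return c
def load(n): return dict(np.load(''+n+'.npz'))
def ray(c,u,v,fish=False):
    K=np.array(c['camera_matrix']);R=np.array(c['R']);t=np.array(c['t'])
    a=np.array([(u-K[0,2])/K[0,0],(v-K[1,2])/K[1,1]])
    if fish:
        th=np.linalg.norm(a); d=np.r_[a/max(th,1e-9)*np.sin(th),np.cos(th)]
    else: d=np.r_[a,1]
    return -R.T@t, R.T@d
def plane(c,u,v,z,fish=False):
    o,d=ray(c,u,v,fish); return o+d*(z-o[2])/d[2]
def proj(c,X,fish=False):
    p=c['R']@np.array(X)+c['t'];K=c['camera_matrix']
    if fish:
        rr=np.hypot(p[0],p[1]);th=np.arctan2(rr,p[2]);q=p[:2]/max(rr,1e-9)*th
    else: q=p[:2]/p[2]
    return np.array([K[0,0]*q[0]+K[0,2],K[1,1]*q[1]+K[1,2]])
E
python3 - <<'E'
from h import *
np.set_printoptions(precision=4,suppress=True)
for n in('top','side','wrist'):
    c=grab(n,n+'0.png'); print(n,c['camera_matrix'],c['R'],-np.array(c['R']).T@c['t'])
s=telemetry.read_state(); print(s,r.tips_ahead)
E
```

```text
top [[511.8929   0.     319.1754]
 [  0.     511.8929 196.1319]
 [  0.       0.       1.    ]] [[ 0.0219 -0.9993  0.0305]
 [-0.9896 -0.026  -0.1414]
 [ 0.1421 -0.0271 -0.9895]] [ 0.435  -0.0121  1.1121]
side [[492.1423   0.     330.0248]
 [  0.     492.1423 196.4704]
 [  0.       0.       1.    ]] [[ 0.8854 -0.4647  0.0067]
 [-0.2587 -0.5049 -0.8235]
 [ 0.3861  0.7274 -0.5673]] [ 0.168  -0.7461  0.6674]
wrist [[309.7069   0.     315.7632]
 [  0.     309.7069 202.1034]
 [  0.       0.       1.    ]] [[ 0.2296  0.9733 -0.0021]
 [ 0.9329 -0.2195  0.2854]
 [ 0.2773 -0.0675 -0.9584]] [0.0682 0.6258 0.3848]
{'time': 0.15, 'joint_positions': array([-1.3616,  0.3327, -0.0647,  1.4607,  0.0216,  1.3499, -0.0885]), 'joint_vel': array([ 0.0006, -0.0006, -0.0007, -0.0038, -0.0013, -0.0009, -0.0007]), 'joint_torque': array([  0.001 , -62.363 ,   0.0248, -39.0139,  -0.0613,   0.0373,
         0.0001]), 'ee_pos': array([0.1435, 0.6082, 0.4041]), 'eef_rot': array([ 0.1156,  0.9933, -0.0005, -0.    ]), 'ft_force': array([-0.1768,  0.3972,  0.362 ]), 'torque': array([-0.0513,  0.0572,  0.0374]), 'grip_force': 0.0, 'width': 0.08722650970522762} 0.1822
```

View pics/top0.png

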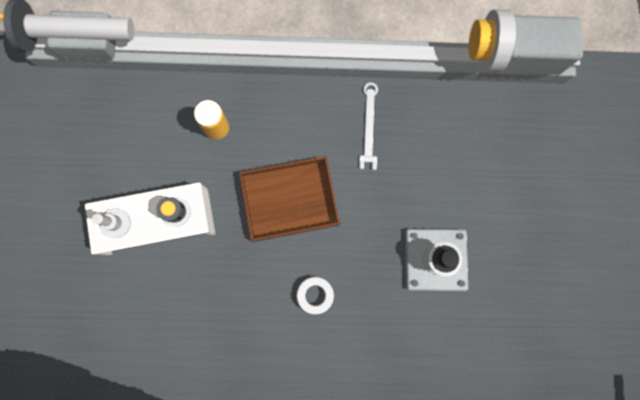

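View pics/side0.png

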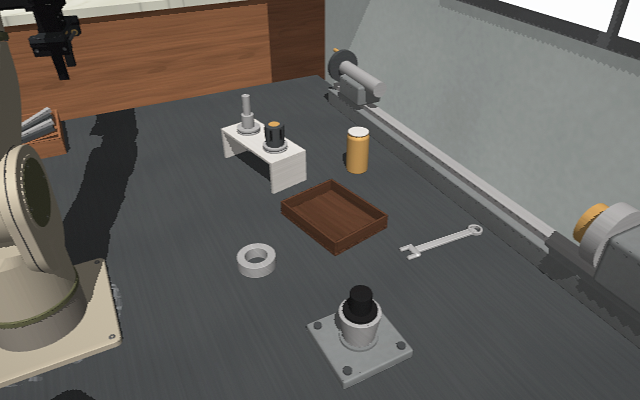

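The top view shows the stand at about (447,259), the tray centre at (289,199), the chuck (orange face, short) at (170,210) and the arbor at (105,218). The side view agrees, with the plug in the stand at (360,300). Next I'll measure these coarsely.

Run:
```python
from h import *
np.set_printoptions(precision=4,suppress=True)
t=load('top');s=load('side')
def mask(c,box,f,k=1):
    x0,y0,x1,y1=box;im=np.zeros((400,640),np.uint8)
    hsv=cv2.cvtColor(c['img'],cv2.COLOR_RGB2HSV).astype(int)
    im[y0:y1,x0:x1]=(f(hsv)[y0:y1,x0:x1]*255)
    cs,_=cv2.findContours(im,cv2.RETR_EXTERNAL,cv2.CHAIN_APPROX_NONE)
    return max(cs,key=cv2.contourArea)
def cen(c): m=cv2.moments(c);return np.array([m['m10']/m['m00'],m['m01']/m['m00']])
def at(c,cn,z): return np.array([plane(c,u,v,z) for u,v in cn.reshape(-1,2)])[:,:2]
def rect(n,c,cn,z):
    P=at(c,cn,z);b=cv2.minAreaRect((P*1000).astype(np.float32));print(n,b)
bas=mask(t,(395,215,480,300),lambda h:h[...,2]>110); rect('base z20',t,bas,.02)
tr=mask(t,(225,145,350,250),lambda h:(h[...,1]>110)&((h[...,0]<15)|(h[...,0]>170))); rect('tray z35',t,tr,.035)
rk=mask(t,(70,170,225,265),lambda h:(h[...,2]>215)&(h[...,1]<40)); rect('rack z85',t,rk,.085)
ora=lambda h:(h[...,0]>10)&(h[...,0]<35)&(h[...,1]>120)&(h[...,2]>100)
o=mask(t,(150,190,195,230),ora); print('chuck top',cen(o),cv2.contourArea(o),plane(t,*cen(o),.149))
o=mask(s,(258,112,295,135),ora); print('chuck side',cen(o),cv2.contourArea(o),plane(s,*cen(o),.149))
blk=mask(t,(425,240,470,280),lambda h:h[...,2]<45); print('plug',cen(blk),cv2.boundingRect(blk),plane(t,*cen(blk),.115))
rim=mask(t,(425,235,470,280),lambda h:h[...,2]>215); rect('rim z80',t,rim,.08)
# side: top face of knob ellipse
bs=mask(s,(335,280,390,322),lambda h:h[...,2]<60); x,y,w,h=cv2.boundingRect(bs);print('plug side box',x,y,w,h)
a=cv2.resize(t['img'][235:283,420:475],None,fx=7,fy=7,interpolation=0);b=cv2.resize(s['img'][275:345,315:405],None,fx=4,fy=4,interpolation=0)
```

```text
base z20 ((468.5145568847656, -297.8312072753906), (178.62384033203125, 186.25735473632812), 1.1551226377487183)
tray z35 ((584.6165771484375, 23.23369598388672), (150.3787078857422, 188.66952514648438), 12.238039016723633)
rack z85 ((530.223388671875, 302.7603454589844), (102.79920196533203, 234.09487915039062), 12.71468448638916)
chuck top [167.559  208.0046] 145.5 [0.5433 0.2457 0.149 ]
chuck side [273.5128 123.5192] 26.0 [0.5431 0.2483 0.149 ]
plug [438.3937 256.5661] (433, 248, 13, 19) [ 0.4653 -0.2745  0.115 ]
rim z80 ((459.06378173828125, -299.2220458984375), (74.01740264892578, 65.65764617919922), 1.3460357189178467)
plug side box 342 285 35 37
```

Run:
```python
from h import *
t=load('top');s=load('side')
a=cv2.resize(t['img'][220:300,395:480],(595,560),interpolation=0)
cv2.imwrite('pics/c1.png',a[...,::-1])
hsv=cv2.cvtColor(t['img'],cv2.COLOR_RGB2HSV)
print(hsv[250,400:475:3,2],hsv[225:295:3,415,2])
for th in (90,120,140,150,160):
    m=np.zeros((400,640),np.uint8);m[220:300,398:480]=(hsv[220:300,398:480,2]>th)*255
    cn=max(cv2.findContours(m,0,1)[0],key=cv2.contourArea)
    P=np.array([plane(t,u,v,.02)[:2]*1000 for u,v in cn[:,0]],np.float32);print(th,cv2.minAreaRect(P))
```

```text
[ 62  59  81 106 105 107 106 104 102 102 112 119  45  34  36  42  57  59
  91 232 214 209 182 119 116] [116  90 198 126 122 111 103 106 105 106 102 106 105 104 120 206 207 206
 179 119 131 199 122 118]
90 ((463.1411437988281, -300.8811340332031), (167.75621032714844, 179.4433135986328), 1.1551424264907837)
120 ((462.65142822265625, -298.39239501953125), (133.64271545410156, 131.29710388183594), 1.18157958984375)
140 ((462.16357421875, -298.009521484375), (129.03280639648438, 129.73448181152344), 0.9429331421852112)
150 ((461.52020263671875, -297.38897705078125), (127.25776672363281, 128.1739044189453), 1.1848697662353516)
160 ((461.6706848144531, -297.4785461425781), (127.38658905029297, 127.1426010131836), 0.9723217487335205)
```

View pics/c1.png

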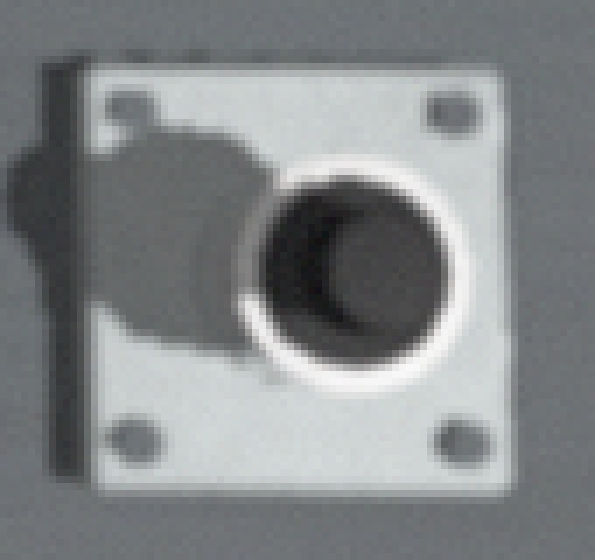

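The crop shows the sleeve centred on the square base, with the plug in it leaning left because of parallax. The base fit of 129 x 130 mm puts the stand at (0.462, -0.298). The tray and rack sizes match, and the chuck lies 60 mm from the rack centre as it should. First I'll spin the tool to 12.7°.

>>> move_arm(
  steps=[
    {"spin": 0.14},
    {"spin": 0.14},
    {"spin": 0.14},
    {"spin": 0.14},
    {"spin": 0.14},
    {"spin": 0.14},
    {"spin": 0.14},
    {"spin": 0.14},
    {},
  ],
)

```text
$.steps[0]: bad value
```

```bash
cat >> h.py <<'E'
from scipy.spatial.transform import Rotation as Ro
def st():
    s=telemetry.read_state();R=Ro.from_quat(s['eef_rot']).as_matrix()
    return s,np.array(s['ee_pos']),R
def to(X,p=None):  # tool-frame cm from p (default measured) to world TCP X
    s,q,R=st(); p=q if p is None else np.array(p); return (R.T@(np.array(X)-p)*100).round(2)
E
python3 - <<'E'
from h import *
s,p,R=st();print(s['time'],p,R,s['joint_positions'])
print(to([.52,.25,.404]),to([.462,-.298,.404],[.52,.25,.404]))
E
```

```text
0.15 [0.14354549 0.60821305 0.4041487 ] [[-9.73259709e-01  2.29707436e-01 -1.82929770e-04]
 [ 2.29707503e-01  9.73259194e-01 -1.00223863e-03]
 [-5.21835848e-05 -1.01745881e-03 -9.99999481e-01]] [-1.36160961  0.33273803 -0.06470581  1.46070828  0.02161415  1.34986098
 -0.08851512]
[-4.487e+01 -2.622e+01  4.000e-02] [ -6.94 -54.67   0.06]
```

>>> move_arm(
  steps=[
    {"dx": 0,"dy": 0,"dz": 0,"spin": 0.14},
    {"dx": 0,"dy": 0,"dz": 0,"spin": 0.14},
    {"dx": 0,"dy": 0,"dz": 0,"spin": 0.14},
    {"dx": 0,"dy": 0,"dz": 0,"spin": 0.14},
    {"dx": 0,"dy": 0,"dz": 0,"spin": 0.14},
    {"dx": 0,"dy": 0,"dz": 0,"spin": 0.14},
    {"dx": 0,"dy": 0,"dz": 0,"spin": 0.14},
    {"dx": 0,"dy": 0,"dz": 0,"spin": 0.14},
  ],
)

```text
time: 0.95
ee_pos: [0.1436, 0.6082, 0.4044]
eef_rot: [0.628, 0.778, -0.0, 0.0]
ft_force: [0.1, -0.1, -0.9]
width: 0.0871
grip_force: 0.0
```

Run:
```python
from h import *
s,p,R=st();print(s['time'],p,R[:,1],s['joint_positions'])
print(to([.52,.25,.404]),to([.462,-.298,.404],[.52,.25,.404]))
```

```text
0.95 [0.14355483 0.60822839 0.40440925] [ 9.77348132e-01  2.11637838e-01 -2.33990099e-04] [-1.47912031  0.32916204  0.08569178  1.46774294 -0.02838458  1.34650991
 -1.1784262 ]
[-42.98  29.21   0.06] [-5.233e+01 -1.727e+01  3.000e-02]
```

>>> move_arm(
  steps=[
    {"dx": -3.6,"dy": 2.45,"dz": 0,"spin": 0},
    {"dx": -3.6,"dy": 2.45,"dz": 0,"spin": 0},
    {"dx": -3.6,"dy": 2.45,"dz": 0,"spin": 0},
    {"dx": -3.6,"dy": 2.45,"dz": 0,"spin": 0},
    {"dx": -3.6,"dy": 2.45,"dz": 0,"spin": 0},
    {"dx": -3.6,"dy": 2.45,"dz": 0,"spin": 0},
    {"dx": -3.6,"dy": 2.45,"dz": 0,"spin": 0},
    {"dx": -3.6,"dy": 2.45,"dz": 0,"spin": 0},
    {"dx": -3.6,"dy": 2.45,"dz": 0,"spin": 0},
    {"dx": -3.6,"dy": 2.45,"dz": 0,"spin": 0},
    {"dx": -3.6,"dy": 2.45,"dz": 0,"spin": 0},
    {"dx": -3.6,"dy": 2.45,"dz": 0,"spin": 0},
  ],
)

```text
time: 2.15
ee_pos: [0.5254, 0.2491, 0.4047]
eef_rot: [0.625, 0.78, 0.0, -0.0]
ft_force: [0.5, 0.3, 0.9]
width: 0.0868
grip_force: 0.0
```

Run:
```python
from h import *
s,p,R=st();print(s['time'],p,R[:,1],s['joint_positions'])
print(to([.462,-.298,.38]))
c=grab('wrist','w1.png')
```

```text
2.15 [0.52535341 0.2490898  0.40469793] [ 9.76047673e-01  2.17556743e-01 -5.38207666e-05] [-0.87826593  0.24099628  0.42466048  1.60286654 -0.10189115  1.31968015
 -0.21979548]
[-52.02 -18.09   2.46]
```

View pics/w1.png

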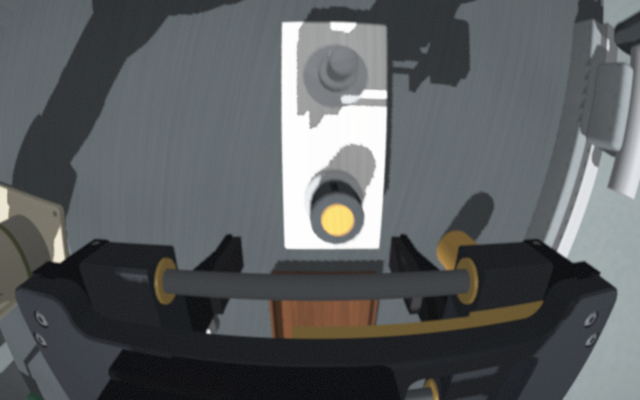

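The wrist view shows the chuck's face at (338,219) and the arbor beyond it at (340,65). I'll use that to refine the chuck, and fly on to the stand.

Run:
```python
from h import *
c=load('wrist');h=cv2.cvtColor(c['img'],cv2.COLOR_RGB2HSV).astype(int)
m=((h[...,0]>15)&(h[...,0]<35)&(h[...,1]>120)&(h[...,2]>150));m[:195]=0;m[245:]=0;m[:,:310]=0;m[:,370:]=0
v,u=np.nonzero(m);print(u.mean(),v.mean(),m.sum(),plane(c,u.mean(),v.mean(),.149,True))
```

```text
337.1422818791946 219.57315436241612 745 [0.54479733 0.24580981 0.149     ]
```

>>> move_arm(
  steps=[
    {"dx": -4.33,"dy": -1.5,"dz": 0.1,"spin": 0},
    {"dx": -4.33,"dy": -1.5,"dz": 0.1,"spin": 0},
    {"dx": -4.33,"dy": -1.5,"dz": 0.1,"spin": 0},
    {"dx": -4.33,"dy": -1.5,"dz": 0.1,"spin": 0},
    {"dx": -4.33,"dy": -1.5,"dz": 0.1,"spin": 0},
    {"dx": -4.33,"dy": -1.5,"dz": 0.1,"spin": 0},
    {"dx": -4.33,"dy": -1.5,"dz": 0.1,"spin": 0},
    {"dx": -4.33,"dy": -1.5,"dz": 0.1,"spin": 0},
    {"dx": -4.33,"dy": -1.5,"dz": 0.1,"spin": 0},
    {"dx": -4.33,"dy": -1.5,"dz": 0.1,"spin": 0},
    {"dx": -3.3,"dy": -1.2,"dz": 0.1,"spin": 0},
  ],
)

```text
time: 3.3
ee_pos: [0.4664, -0.2422, 0.3938]
eef_rot: [0.626, 0.78, 0.0, 0.0]
ft_force: [0.1, 1.2, 0.0]
width: 0.0869
grip_force: 0.0
```

Run:
```python
from h import *
s,p,R=st();print(s['time'],p,R[:,1],s['joint_positions'])
print(to([.462,-.298,.264]))
c=grab('wrist','w2.png')
for z in(.08,.12,.02):print(proj(c,[.462,-.298,z],True))
```

```text
3.3 [ 0.46643807 -0.242245    0.39383554] [9.76485670e-01 2.15581994e-01 3.74315850e-04] [-0.36324351  0.13365502  0.83042403  1.77495358 -0.10296142  1.2771843
  0.70985355]
[-5.34 -1.64 12.98]
[299.11061788 241.99741218]
[296.92187224 259.60267865]
[301.63119876 221.97276567]
```

View pics/w2.png

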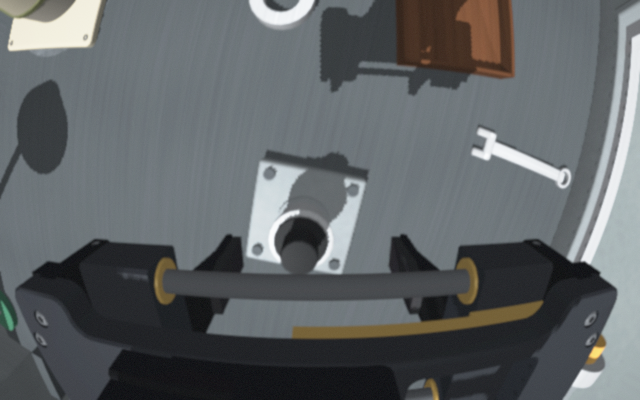

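The wrist view shows the knob at (298,260) and the rim at (299,241). Both match the projected estimate to within 1–2 px, so I'll descend and grip the knob.

>>> move_arm(
  steps=[
    {"dx": -2.67,"dy": -0.82,"dz": 0,"spin": 0},
    {"dx": -2.67,"dy": -0.82,"dz": 1,"spin": 0},
    {"dx": 0,"dy": 0,"dz": 3.7,"spin": 0},
    {"dx": 0,"dy": 0,"dz": 3.7,"spin": 0},
    {"dx": 0,"dy": 0,"dz": 2.5,"spin": 0},
    {"dx": 0,"dy": 0,"dz": 1.2,"spin": 0},
    {"dx": 0,"dy": 0,"dz": 0,"spin": 0},
  ],
)

```text
time: 4.05
ee_pos: [0.4628, -0.2949, 0.2716]
eef_rot: [0.626, 0.78, -0.001, -0.001]
ft_force: [0.6, 0.3, 1.6]
width: 0.0874
grip_force: 0.0
```

>>> move_arm(
  steps=[
    {"dx": 0,"dy": 0,"dz": 0,"spin": 0},
    {"dx": 0,"dy": 0,"dz": 0,"spin": 0},
    {"dx": 0,"dy": 0,"dz": 0,"spin": 0},
    {"dx": 0,"dy": 0,"dz": 0,"spin": 0},
    {"dx": 0,"dy": 0,"dz": 0,"spin": 0},
    {"dx": 0,"dy": 0,"dz": 0,"spin": 0},
    {"dx": 0,"dy": 0,"dz": 0,"spin": 0},
    {"dx": 0,"dy": 0,"dz": 0,"spin": 0},
  ],
  claw=3.0,
  squeeze=12,
)

```text
time: 4.85
ee_pos: [0.463, -0.2953, 0.2727]
eef_rot: [0.626, 0.78, 0.0, -0.0]
ft_force: [-0.6, 0.3, 1.2]
width: 0.0356
grip_force: 12.0
```

The opening of 35.6 mm shows the 36 mm knob is held. Now I'll lift it.

>>> move_arm(
  steps=[
    {"dx": 0,"dy": 0,"dz": -1,"spin": 0},
    {"dx": 0,"dy": 0,"dz": -2,"spin": 0},
    {"dx": 0,"dy": 0,"dz": -3,"spin": 0},
    {"dx": 0,"dy": 0,"dz": -3,"spin": 0},
    {"dx": 0,"dy": 0,"dz": -2,"spin": 0},
    {"dx": 0,"dy": 0,"dz": 0,"spin": 0},
  ],
)

```text
time: 5.45
ee_pos: [0.4634, -0.296, 0.3859]
eef_rot: [0.626, 0.78, 0.001, 0.002]
ft_force: [-0.4, 0.4, -1.5]
width: 0.0358
grip_force: 12.0
```

Run:
```python
from h import *
s,p,R=st();print(s['time'],p,R[:,1],s['width'],s['grip_force'])
print(to([.585,.023,.38]))
```

```text
5.45 [ 0.46341419 -0.295995    0.38593958] [0.97617952 0.21692319 0.00422869] 0.03577357753845324 11.999921465758234
[28.5  18.79  0.61]
```

>>> move_arm(
  steps=[
    {"dx": 3.17,"dy": 2.09,"dz": 0,"spin": 0},
    {"dx": 3.17,"dy": 2.09,"dz": 0,"spin": 0},
    {"dx": 3.17,"dy": 2.09,"dz": 0,"spin": 0},
    {"dx": 3.17,"dy": 2.09,"dz": 0,"spin": 0},
    {"dx": 3.17,"dy": 2.09,"dz": 0,"spin": 0},
    {"dx": 3.17,"dy": 2.09,"dz": 0,"spin": 0},
    {"dx": 3.17,"dy": 2.09,"dz": 0,"spin": 0},
    {"dx": 3.17,"dy": 2.09,"dz": 0,"spin": 0},
    {"dx": 3.17,"dy": 2.09,"dz": 0,"spin": 0},
    {"dx": 0,"dy": 0,"dz": 3,"spin": 0},
    {"dx": 0,"dy": 0,"dz": 3,"spin": 0},
    {"dx": 0,"dy": 0,"dz": 0,"spin": 0},
  ],
)

```text
time: 6.65
ee_pos: [0.5832, 0.0245, 0.3185]
eef_rot: [0.625, 0.78, -0.003, -0.002]
ft_force: [-0.7, 0.7, -1.1]
width: 0.0358
grip_force: 12.0
```

Run:
```python
from h import *
print(st()[0]['ee_pos'],to([.585,.023,.223]))
```

```text
[0.58320989 0.02450305 0.31849758] [-0.18  0.21  9.55]
```

>>> move_arm(
  steps=[
    {"dx": 0,"dy": 0,"dz": 2.5,"spin": 0},
    {"dx": 0,"dy": 0,"dz": 2.5,"spin": 0},
    {"dx": 0,"dy": 0,"dz": 2,"spin": 0},
    {"dx": 0,"dy": 0,"dz": 1,"spin": 0},
    {"dx": 0,"dy": 0,"dz": 0.6,"spin": 0},
    {"dx": 0,"dy": 0,"dz": 0.3,"spin": 0},
    {"dx": 0,"dy": 0,"dz": 0,"spin": 0},
    {"dx": 0,"dy": 0,"dz": 0,"spin": 0},
  ],
)

```text
time: 7.45
ee_pos: [0.585, 0.024, 0.2346]
eef_rot: [0.626, 0.78, 0.0, 0.0]
ft_force: [0.4, 0.7, -0.7]
width: 0.0356
grip_force: 12.0
```

>>> move_arm(
  steps=[
    {"dx": 0,"dy": 0,"dz": 0.5,"spin": 0},
    {"dx": 0,"dy": 0,"dz": 0.4,"spin": 0},
    {"dx": 0,"dy": 0,"dz": 0.2,"spin": 0},
    {"dx": 0,"dy": 0,"dz": 0.1,"spin": 0},
    {"dx": 0,"dy": 0,"dz": 0,"spin": 0},
    {"dx": 0,"dy": 0,"dz": 0,"spin": 0},
  ],
)

```text
time: 8.05
ee_pos: [0.5847, 0.0241, 0.2217]
eef_rot: [0.626, 0.78, 0.0, 0.0]
ft_force: [-0.1, 0.1, -0.4]
width: 0.0355
grip_force: 12.0
```

>>> move_arm(
  steps=[
    {"dx": 0,"dy": 0,"dz": 0,"spin": 0},
    {"dx": 0,"dy": 0,"dz": 0,"spin": 0},
    {"dx": 0,"dy": 0,"dz": 0,"spin": 0},
    {"dx": 0,"dy": 0,"dz": 0,"spin": 0},
    {"dx": 0,"dy": 0,"dz": 0,"spin": 0},
    {"dx": 0,"dy": 0,"dz": 0,"spin": 0},
  ],
  claw=7.0,
)

```text
time: 8.65
ee_pos: [0.5847, 0.0241, 0.2217]
eef_rot: [0.626, 0.78, 0.0, -0.0]
ft_force: [-1.0, 0.2, -0.2]
width: 0.0686
grip_force: 0.0
```

>>> move_arm(
  steps=[
    {"dx": 0,"dy": 0,"dz": -1,"spin": 0},
    {"dx": 0,"dy": 0,"dz": -3,"spin": 0},
    {"dx": 0,"dy": 0,"dz": -3.5,"spin": 0},
    {"dx": 0,"dy": 0,"dz": -4,"spin": 0},
    {"dx": 0,"dy": 0,"dz": -4,"spin": 0},
    {"dx": 0,"dy": 0,"dz": 0,"spin": 0},
  ],
  claw=8.7,
)

```text
time: 9.25
ee_pos: [0.5859, 0.0233, 0.383]
eef_rot: [0.626, 0.78, 0.004, 0.003]
ft_force: [0.2, 0.1, -1.0]
width: 0.0866
grip_force: 0.0
```

Run:
```python
from h import *
s,p,R=st();print(s['time'],p,R[:,1],to([.544,.246,.38]))
a=grab('top');b=grab('side')
A=cv2.resize(a['img'][130:310,220:490],None,fx=2,fy=2);B=cv2.resize(b['img'][165:395,220:440],(340,360))
cv2.imwrite('pics/c2.png',np.hstack([A[:,:460],B])[...,::-1])
cv2.imwrite('pics/c2.png',cv2.resize(np.hstack([A,B]),(800,328))[...,::-1])
```

```text
9.25 [0.58585404 0.02334641 0.38304031] [0.97621753 0.21660492 0.00903594] [22.64  0.73  0.32]
```

View pics/c2.png

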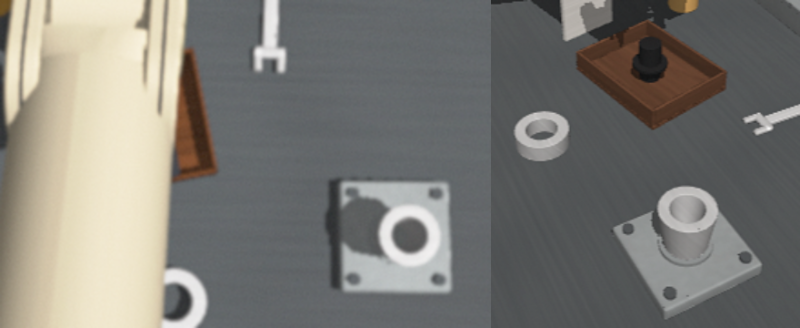

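The plug stands released in the tray and the stand's bore is empty. I'll refine the mouth from the rim's inner edge, then move on to the chuck.

Run:
```python
from h import *
t=load('top')
g=cv2.cvtColor(t['img'],cv2.COLOR_RGB2GRAY);U=6
x0,y0=425,238;G=cv2.resize(g[y0:y0+45,x0:x0+50],None,fx=U,fy=U,interpolation=cv2.INTER_CUBIC)
for th in(130,150,170):
    cs,hi=cv2.findContours((G>th).astype(np.uint8)*255,cv2.RETR_CCOMP,cv2.CHAIN_APPROX_NONE)
    for i,cn in enumerate(cs):
        if hi[0][i][3]>=0 and cv2.contourArea(cn)>3000:
            q=(cn[:,0]+.5)/U-.5+[x0,y0]
            P=np.array([plane(t,u,v,.08)[:2]*1000 for u,v in q],np.float32)
            print(th,cv2.fitEllipse(P))
```

```text
130 ((462.1446533203125, -297.065185546875), (37.161102294921875, 38.5340690612793), 12.515495300292969)
150 ((462.2459716796875, -297.0539855957031), (38.70345687866211, 39.810874938964844), 12.43302059173584)
170 ((462.2755126953125, -297.0727233886719), (40.0722541809082, 41.04561233520508), 10.477448463439941)
```

>>> move_arm(
  steps=[
    {"dx": 3.8,"dy": 0.12,"dz": 0,"spin": 0},
    {"dx": 3.8,"dy": 0.12,"dz": 0,"spin": 0},
    {"dx": 3.8,"dy": 0.12,"dz": 0,"spin": 0},
    {"dx": 3.8,"dy": 0.12,"dz": 0,"spin": 0},
    {"dx": 3.7,"dy": 0.12,"dz": 0,"spin": 0},
    {"dx": 2.5,"dy": 0.1,"dz": 0,"spin": 0},
    {"dx": 1.2,"dy": 0,"dz": 0,"spin": 0},
    {"dx": 0,"dy": 0,"dz": 0,"spin": 0},
    {"dx": 0,"dy": 0,"dz": 0,"spin": 0},
  ],
)

```text
time: 10.25
ee_pos: [0.5428, 0.2446, 0.3763]
eef_rot: [0.626, 0.78, -0.001, 0.0]
ft_force: [-0.3, -0.6, 0.5]
width: 0.0868
grip_force: 0.0
```

Run:
```python
from h import *
s,p,R=st();print(s['time'],p,R[:,1],to([.544,.246,.286]))
```

```text
10.25 [0.54282763 0.24460665 0.37630947] [ 9.76455736e-01  2.15716858e-01 -6.57193140e-04] [0.12 0.15 9.03]
```

The bore measures 40–41 mm across, as given, at (0.4622, -0.2971). Now I'll descend on the chuck.

>>> move_arm(
  steps=[
    {"dx": 0.12,"dy": 0.15,"dz": 2,"spin": 0},
    {"dx": 0,"dy": 0,"dz": 2.5,"spin": 0},
    {"dx": 0,"dy": 0,"dz": 2.2,"spin": 0},
    {"dx": 0,"dy": 0,"dz": 1.5,"spin": 0},
    {"dx": 0,"dy": 0,"dz": 0.6,"spin": 0},
    {"dx": 0,"dy": 0,"dz": 0,"spin": 0},
    {"dx": 0,"dy": 0,"dz": 0,"spin": 0},
  ],
)

```text
time: 10.95
ee_pos: [0.5441, 0.2474, 0.2897]
eef_rot: [0.626, 0.78, 0.001, 0.0]
ft_force: [0.7, 0.3, 0.4]
width: 0.0868
grip_force: 0.0
```

Run:
```python
from h import *
s,p,R=st();print(s['time'],p,R[:,2],to([.544,.246,.286]),s['ft_force'])
```

```text
10.95 [0.54413059 0.24744135 0.28969995] [ 1.12456545e-03  6.50816577e-04 -9.99999156e-01] [-0.14 -0.04  0.37] [0.69106701 0.27580555 0.40857118]
```

>>> move_arm(
  steps=[
    {"dx": -0.14,"dy": 0,"dz": 0.35,"spin": 0},
    {"dx": 0,"dy": 0,"dz": 0,"spin": 0},
    {"dx": 0,"dy": 0,"dz": 0,"spin": 0},
    {"dx": 0,"dy": 0,"dz": 0,"spin": 0},
    {"dx": 0,"dy": 0,"dz": 0,"spin": 0},
    {"dx": 0,"dy": 0,"dz": 0,"spin": 0},
    {"dx": 0,"dy": 0,"dz": 0,"spin": 0},
    {"dx": 0,"dy": 0,"dz": 0,"spin": 0},
    {"dx": 0,"dy": 0,"dz": 0,"spin": 0},
  ],
  claw=4.0,
  squeeze=35,
)

```text
time: 11.85
ee_pos: [0.5438, 0.2464, 0.2853]
eef_rot: [0.626, 0.78, -0.0, -0.0]
ft_force: [-4.2, -0.6, 3.1]
width: 0.0454
grip_force: 35.0
```

Run:
```python
from h import *
s,p,R=st();print(s['time'],p,R[:,2],s['width'],s['grip_force'],s['ft_force'],s['torque'])
```

```text
11.85 [0.5437717  0.24635329 0.28527663] [-6.97671196e-04  5.96811872e-05 -9.99999755e-01] 0.045436594302520505 34.99779463279992 [-4.23006794 -0.58119492  3.12587533] [-0.31344986  0.92260628  0.00202607]
```

>>> move_arm(
  steps=[
    {"dx": 0,"dy": 0,"dz": -0.5,"spin": 0},
    {"dx": 0,"dy": 0,"dz": -1,"spin": 0},
    {"dx": 0,"dy": 0,"dz": -2,"spin": 0},
    {"dx": 0,"dy": 0,"dz": -2.5,"spin": 0},
    {"dx": 0,"dy": 0,"dz": -2.5,"spin": 0},
    {"dx": 0,"dy": 0,"dz": -2,"spin": 0},
    {"dx": 0,"dy": 0,"dz": -0.5,"spin": 0},
    {"dx": 0,"dy": 0,"dz": 0,"spin": 0},
    {"dx": 0,"dy": 0,"dz": 0,"spin": 0},
  ],
)

```text
time: 12.75
ee_pos: [0.5437, 0.2463, 0.394]
eef_rot: [0.626, 0.78, -0.001, -0.0]
ft_force: [0.1, -0.8, -6.4]
width: 0.0455
grip_force: 35.0
```

Run:
```python
from h import *
s,p,R=st();print(s['time'],p,R[:,1],R[:,2],s['width'],s['grip_force'],s['ft_force'],s['torque'],s['joint_positions'])
print(to([.4622,-.2971,p[2]]))
c=grab('side','s3.png');cv2.imwrite('pics/c3.png',cv2.resize(c['img'][40:220,180:360],(720,600))[...,::-1][:, :]);
```

```text
12.75 [0.54367    0.24629837 0.39404541] [ 0.97610119  0.21731116 -0.00152501] [-1.38441610e-03 -7.99201926e-04 -9.99998722e-01] 0.045544867978906854 34.99695363454521 [ 0.13324468 -0.7847863  -6.41352985] [-0.09116395  0.03445496 -0.02813678] [-0.96601849  0.29979354  0.57256985  1.58190476 -0.16616352  1.31057608
 -0.15158557]
[-5.127e+01 -1.976e+01  5.000e-02]
```

View pics/c3.png

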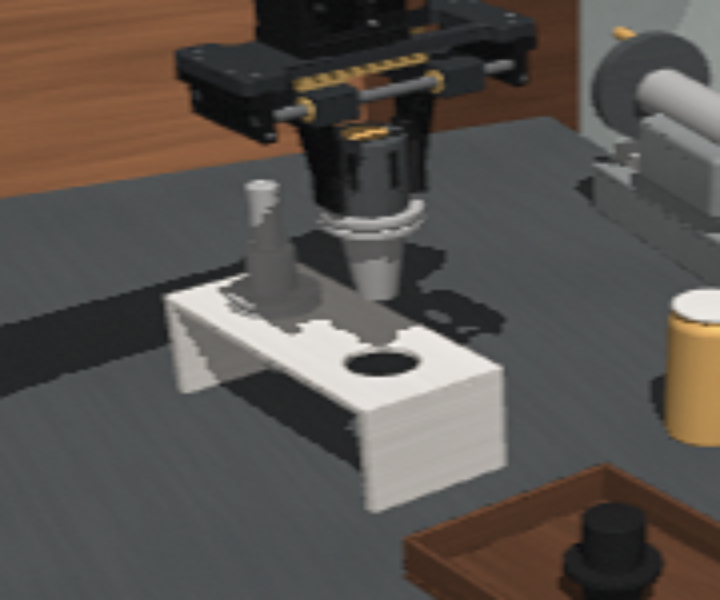

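The chuck is held upright, clear of the rack and the arbor, and the wrist force puts it near 0.65 kg. I'll carry it to the stand.

>>> move_arm(
  steps=[
    {"dx": -1.5,"dy": -0.6,"dz": 0,"spin": 0},
    {"dx": -3,"dy": -1.15,"dz": 0,"spin": 0},
    {"dx": -4,"dy": -1.55,"dz": 0,"spin": 0},
    {"dx": -4,"dy": -1.55,"dz": 0,"spin": 0},
    {"dx": -4,"dy": -1.55,"dz": 0,"spin": 0},
    {"dx": -4,"dy": -1.55,"dz": 0,"spin": 0},
    {"dx": -4,"dy": -1.55,"dz": 0,"spin": 0},
    {"dx": -4,"dy": -1.55,"dz": 0,"spin": 0},
    {"dx": -4,"dy": -1.55,"dz": 0,"spin": 0},
    {"dx": -4,"dy": -1.55,"dz": 0,"spin": 0},
    {"dx": -4,"dy": -1.55,"dz": 0,"spin": 0},
    {"dx": -4,"dy": -1.55,"dz": 0,"spin": 0},
  ],
)

```text
time: 14.0
ee_pos: [0.4708, -0.2276, 0.3947]
eef_rot: [0.626, 0.78, 0.0, -0.0]
ft_force: [1.3, -0.3, -5.0]
width: 0.0455
grip_force: 35.0
```

>>> move_arm(
  steps=[
    {"dx": -3.3,"dy": -1.25,"dz": 0,"spin": 0},
    {"dx": -2,"dy": -0.75,"dz": 0,"spin": 0},
    {"dx": -1,"dy": -0.35,"dz": 0,"spin": 0},
    {"dx": 0,"dy": 0,"dz": 0,"spin": 0},
    {"dx": 0,"dy": 0,"dz": 0,"spin": 0},
  ],
)

```text
time: 14.5
ee_pos: [0.4632, -0.2912, 0.3947]
eef_rot: [0.625, 0.78, 0.0, -0.001]
ft_force: [-0.1, 0.5, -5.8]
width: 0.0456
grip_force: 35.0
```

Run:
```python
from h import *
s,p,R=st();print(s['time'],p,R[:,1],R[:,2],s['width'],s['ft_force'],s['torque'])
print(to([.4622,-.2971,p[2]]))
```

```text
14.5 [ 0.4631901  -0.29119827  0.39471916] [ 9.75971701e-01  2.17896784e-01 -4.79736942e-04] [-7.07310652e-04  9.66414364e-04 -9.99999283e-01] 0.04559828504623187 [-0.13713857  0.49642436 -5.82113022] [-0.05721328  0.01658677 -0.01821812]
[-0.55 -0.23 -0.  ]
```

>>> move_arm(
  steps=[
    {"dx": -0.55,"dy": -0.23,"dz": 0.5,"spin": 0},
    {"dx": 0,"dy": 0,"dz": 1.5,"spin": 0},
    {"dx": 0,"dy": 0,"dz": 1.5,"spin": 0},
    {"dx": 0,"dy": 0,"dz": 1,"spin": 0},
    {"dx": 0,"dy": 0,"dz": 0.5,"spin": 0},
    {"dx": 0,"dy": 0,"dz": 0,"spin": 0},
    {"dx": 0,"dy": 0,"dz": 0,"spin": 0},
  ],
)

```text
time: 15.2
ee_pos: [0.4621, -0.2981, 0.3454]
eef_rot: [0.626, 0.78, -0.0, 0.0]
ft_force: [0.5, 0.1, -6.1]
width: 0.0457
grip_force: 35.0
```

Run:
```python
from h import *
s,p,R=st();print(s['time'],p,R[:,2],s['ft_force'],to([.4622,-.2971,p[2]]))
c=grab('side');t=grab('top')
print(proj(c,[.4622,-.2971,.08]), proj(c,[p[0],p[1],p[2]-.2003]), proj(c,[p[0],p[1],p[2]-.2553]))
cv2.imwrite('pics/c4.png',cv2.resize(c['img'][225:355,290:430],(646,600),interpolation=cv2.INTER_CUBIC)[...,::-1])
```

```text
15.2 [ 0.46207591 -0.29805985  0.34542701] [ 1.93132013e-04 -1.80638037e-04 -9.99999965e-01] [ 0.53805123  0.06840862 -6.07710229] [ 0.09  0.03 -0.  ]
[360.50172647 311.5801144 ] [362.58196098 281.94873571] [361.01925092 307.5346476 ]
```

View pics/c4.png

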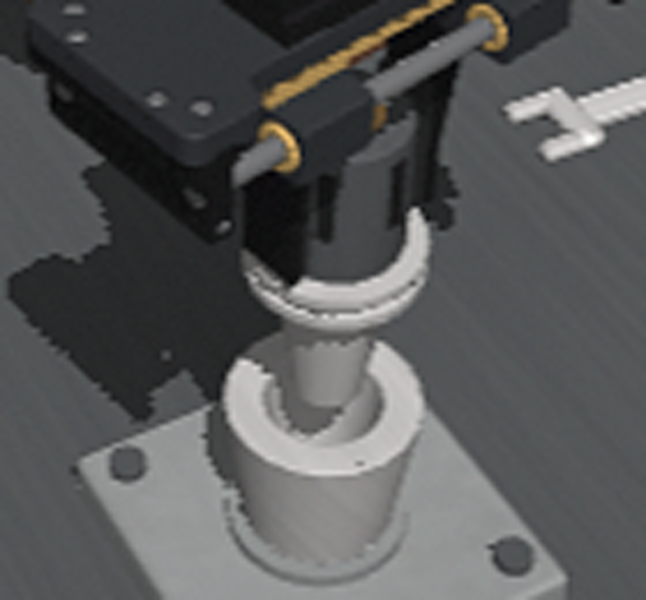

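In the crop the flange is centred at image x ≈ 362.9 px and the rim at ≈ 360.2 px. The projection predicts 362.6 and 360.5, so the chuck is aligned to within 1 mm. I'll lower it into the bore.

>>> move_arm(
  steps=[
    {"dx": 0.09,"dy": 0,"dz": 1,"spin": 0},
    {"dx": 0,"dy": 0,"dz": 1,"spin": 0},
    {"dx": 0,"dy": 0,"dz": 1,"spin": 0},
    {"dx": 0,"dy": 0,"dz": 0.6,"spin": 0},
    {"dx": 0,"dy": 0,"dz": 0.3,"spin": 0},
    {"dx": 0,"dy": 0,"dz": 0,"spin": 0},
    {"dx": 0,"dy": 0,"dz": 0,"spin": 0},
  ],
)

```text
time: 16.0
ee_pos: [0.4618, -0.2973, 0.3064]
eef_rot: [0.626, 0.78, 0.0, 0.0]
ft_force: [-0.2, -0.7, -5.5]
width: 0.0456
grip_force: 35.0
```

>>> move_arm(
  steps=[
    {"dx": 0,"dy": 0,"dz": 0.3,"spin": 0},
    {"dx": 0,"dy": 0,"dz": 0.3,"spin": 0},
    {"dx": 0,"dy": 0,"dz": 0.2,"spin": 0},
    {"dx": 0,"dy": 0,"dz": 0.2,"spin": 0},
    {"dx": 0,"dy": 0,"dz": 0,"spin": 0},
    {"dx": 0,"dy": 0,"dz": 0,"spin": 0},
  ],
)

```text
time: 16.6
ee_pos: [0.4618, -0.2971, 0.2962]
eef_rot: [0.626, 0.78, -0.0, -0.0]
ft_force: [0.1, -1.2, -6.5]
width: 0.0455
grip_force: 35.0
```

Still free, with 16 mm to go.

>>> move_arm(
  steps=[
    {"dx": 0,"dy": 0,"dz": 0.2,"spin": 0},
    {"dx": 0,"dy": 0,"dz": 0.2,"spin": 0},
    {"dx": 0,"dy": 0,"dz": 0.2,"spin": 0},
    {"dx": 0,"dy": 0,"dz": 0.2,"spin": 0},
    {"dx": 0,"dy": 0,"dz": 0,"spin": 0},
    {"dx": 0,"dy": 0,"dz": 0,"spin": 0},
  ],
)

```text
time: 17.2
ee_pos: [0.4618, -0.2971, 0.2881]
eef_rot: [0.626, 0.78, -0.0, -0.0]
ft_force: [0.9, 0.4, -6.0]
width: 0.0456
grip_force: 35.0
```

>>> move_arm(
  steps=[
    {"dx": 0,"dy": 0,"dz": 0.1,"spin": 0},
    {"dx": 0,"dy": 0,"dz": 0.1,"spin": 0},
    {"dx": 0,"dy": 0,"dz": 0.1,"spin": 0},
    {"dx": 0,"dy": 0,"dz": 0,"spin": 0},
    {"dx": 0,"dy": 0,"dz": 0,"spin": 0},
  ],
)

```text
time: 17.7
ee_pos: [0.4619, -0.297, 0.2852]
eef_rot: [0.626, 0.78, 0.0, -0.0]
ft_force: [1.0, -0.5, -6.0]
width: 0.0454
grip_force: 35.0
```

>>> move_arm(
  steps=[
    {"dx": 0,"dy": 0,"dz": 0.1,"spin": 0},
    {"dx": 0,"dy": 0,"dz": 0.1,"spin": 0},
    {"dx": 0,"dy": 0,"dz": 0.05,"spin": 0},
    {"dx": 0,"dy": 0,"dz": 0,"spin": 0},
    {"dx": 0,"dy": 0,"dz": 0,"spin": 0},
  ],
)

```text
time: 18.2
ee_pos: [0.462, -0.2969, 0.2827]
eef_rot: [0.625, 0.78, 0.0, 0.0]
ft_force: [2.6, 2.3, -5.0]
width: 0.0451
grip_force: 35.0
```

>>> move_arm(
  steps=[
    {"dx": 0,"dy": 0,"dz": 0.05,"spin": 0},
    {"dx": 0,"dy": 0,"dz": 0.05,"spin": 0},
    {"dx": 0,"dy": 0,"dz": 0.05,"spin": 0},
    {"dx": 0,"dy": 0,"dz": 0,"spin": 0},
    {"dx": 0,"dy": 0,"dz": 0,"spin": 0},
  ],
)

```text
time: 18.7
ee_pos: [0.4621, -0.2968, 0.2813]
eef_rot: [0.625, 0.78, 0.0, 0.0]
ft_force: [3.1, 3.4, -1.3]
width: 0.0454
grip_force: 35.0
```

Light wall contact is pushing towards +x and +y, so I'll nudge that way and lower further.

>>> move_arm(
  steps=[
    {"dx": 0.03,"dy": 0.05,"dz": 0,"spin": 0},
    {"dx": 0,"dy": 0,"dz": 0.05,"spin": 0},
    {"dx": 0,"dy": 0,"dz": 0.05,"spin": 0},
    {"dx": 0,"dy": 0,"dz": 0,"spin": 0},
    {"dx": 0,"dy": 0,"dz": 0,"spin": 0},
  ],
)

```text
time: 19.2
ee_pos: [0.4622, -0.2967, 0.2804]
eef_rot: [0.626, 0.78, 0.0, -0.0]
ft_force: [1.4, 5.1, 2.1]
width: 0.0455
grip_force: 35.0
```

>>> move_arm(
  steps=[
    {"dx": 0.06,"dy": 0.01,"dz": 0,"spin": 0},
    {"dx": 0,"dy": 0,"dz": 0.04,"spin": 0},
    {"dx": 0,"dy": 0,"dz": 0,"spin": 0},
    {"dx": 0,"dy": 0,"dz": 0,"spin": 0},
  ],
)

```text
time: 19.6
ee_pos: [0.4622, -0.2964, 0.2802]
eef_rot: [0.626, 0.78, 0.0, 0.0]
ft_force: [0.7, 3.7, 5.5]
width: 0.0456
grip_force: 35.0
```

>>> move_arm(
  steps=[
    {"dx": 0,"dy": 0,"dz": 0,"spin": 0},
    {"dx": 0,"dy": 0,"dz": 0,"spin": 0},
    {"dx": 0,"dy": 0,"dz": 0,"spin": 0},
    {"dx": 0,"dy": 0,"dz": 0,"spin": 0},
  ],
  squeeze=4,
)

```text
time: 20.0
ee_pos: [0.4622, -0.2965, 0.2802]
eef_rot: [0.626, 0.78, -0.0, 0.0]
ft_force: [1.9, 3.3, 6.2]
width: 0.0459
grip_force: 4.0
```

The chuck is resting on the stand, with about 12 N on it. I'll open and withdraw straight up.

>>> move_arm(
  steps=[
    {"dx": 0,"dy": 0,"dz": 0,"spin": 0},
    {"dx": 0,"dy": 0,"dz": 0,"spin": 0},
    {"dx": 0,"dy": 0,"dz": 0,"spin": 0},
    {"dx": 0,"dy": 0,"dz": 0,"spin": 0},
    {"dx": 0,"dy": 0,"dz": 0,"spin": 0},
    {"dx": 0,"dy": 0,"dz": 0,"spin": 0},
    {"dx": 0,"dy": 0,"dz": 0,"spin": 0},
  ],
  claw=8.5,
)

```text
time: 20.7
ee_pos: [0.4621, -0.2961, 0.2798]
eef_rot: [0.626, 0.78, 0.0, -0.0]
ft_force: [-0.2, -0.0, -0.8]
width: 0.0841
grip_force: 0.0
```

>>> move_arm(
  steps=[
    {"dx": 0,"dy": 0,"dz": -1,"spin": 0},
    {"dx": 0,"dy": 0,"dz": -2.5,"spin": 0},
    {"dx": 0,"dy": 0,"dz": -4,"spin": 0},
    {"dx": 0,"dy": 0,"dz": -4,"spin": 0},
    {"dx": 0,"dy": 0,"dz": -2,"spin": 0},
    {"dx": 0,"dy": 0,"dz": 0,"spin": 0},
    {"dx": 0,"dy": 0,"dz": 0,"spin": 0},
  ],
)

```text
time: 21.4
ee_pos: [0.462, -0.2961, 0.415]
eef_rot: [0.626, 0.78, 0.0, 0.0]
ft_force: [0.3, -1.0, -1.0]
width: 0.085
grip_force: 0.0
```

Run:
```python
from h import *
c=grab('side');print(proj(c,[.4622,-.2971,.08]),proj(c,[.4622,-.2971,.144]))
a=cv2.resize(c['img'][250:355,290:430],(533,400),interpolation=cv2.INTER_CUBIC)
b=cv2.resize(c['img'][170:260,280:390],(260,213));b=np.vstack([b,np.zeros((187,260,3),np.uint8)])
cv2.imwrite('pics/c5.png',np.hstack([a,b])[...,::-1])
```

```text
[360.50172647 311.5801144 ] [362.29124118 282.06266127]
```

View pics/c5.png

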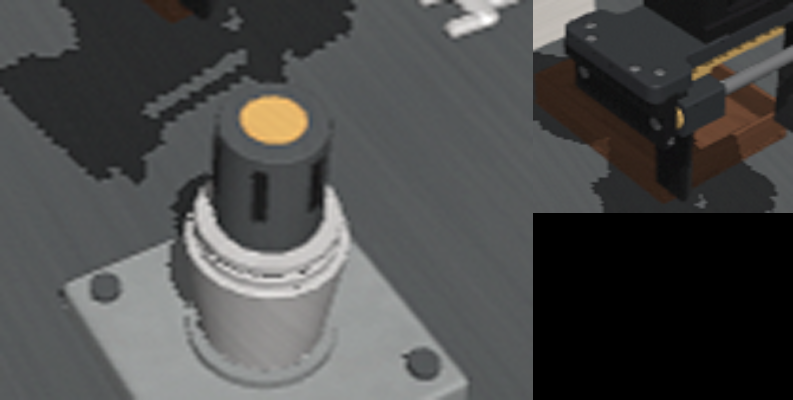

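The chuck sits flush and upright. Its orange face is at about (361.7, 281.5) px against a predicted (362.3, 282.1).

```bash
python3 -c "
from bench import job;print(job.close_job())"
```

```text
the job is handed in; nothing more can be done
None
```

The job is handed in, with no verdict returned: the plug stands released in the tray, and the chuck is released in the stand's taper, flush and upright in the last picture; the arbor, wrench, oil can and ring gauge were not touched.

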